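Pulse the bench mill

TASK

The taller of the two grinding cups is loaded with cork: set it into the socket of the bench mill, press it straight down until the sprung plate is fully home, and only then twist it clockwise (seen from above) to the middle of the three marks on the rim, which is the pulse position. Do not let it go on into the lock click, and finish while still gripping the cup there, pressed in and twisted against its spring. Leave the short cup, the tin of tacks, the wax and the tape roll where they are.

Things in the scene. Friction and masses are not known exactly. Their poses are not given: they have to be found in the camera images.
- tall_cup: taller cup, 125 mm high, 0.34 kg. Origin: centre of underside, z up its axis. Steel barrel 64 mm across (foot chamfered) with two round pins, 9 mm thick, along +x and -x to 40 mm from the axis, centred 9 mm above the underside; black skirt 80 mm across at 34 to 40 mm height, with pointed tabs on +x and -x above the pins, to 48 mm from the axis. Half a turn gives the same shape
- tall_cup_grip (a point): point on the tall cup's axis, 105 mm above its underside (axes as the cup's), amid the two upright flats of its black grip cap: flats 52 mm apart, facing the cup's +y and -y, 40 mm wide, from 75 to 125 mm height. The cap's round sides are 66 mm across, the steel canister below it 61 mm
- short_cup: the other cup: same materials and shape, but 95 mm high (cap from 45 to 95 mm); stays where it is
- mill: bench mill, fixed on the bench: round grey battery-driven base, 132 mm across at the foot, 114 mm at the rim, 85 mm high, battery pack on its +x side. Origin: centre of its underside, z up. On the rim, three small raised black bars beside each slot, going clockwise: at the slot (enter), at 40 degrees (pulse, the middle, thicker one) and at 80 degrees (lock)
- mill_socket (a point): centre of the socket's mouth at rim height, 85 mm above the bench; axes as the mill's. Ledge: bore 69 mm, 71 to 85 mm above the bench, chamfered on top, cut by two slots 13 mm wide along +x and -x for the cup's pins. Below it the pins turn clockwise only (from above): first against a soft return spring, 0.15 to 0.3 N m; from 55 degrees the spring pawls of the lock resist and click at 66
- mill_pulse (a point): the middle mark of the three near the mill's -x slot, on top of the rim, 50 mm from the socket's axis: the cup's pointed tab shall end up pointing at it
- mill_plate (a joint): round sprung plate in the bottom of the socket that carries the cup's underside: 0 = up (19.5 mm below the rim), 0.010 m = fully home (29.5 mm below the rim, the cup's underside then 55.5 mm above the bench). Spring force 4 N at 0, 11 N at 0.010. From about 0.008 on the pins are below the ledge and free to turn
- mill_ring (a joint): sprung motor switch ring under the ledge, pushed round by the cup's pins: 0 = rest, grows with clockwise twist, rad; it lags the cup's twist by about 0.09 rad (about 0.61 at the pulse mark, 1.07 at the lock click, 1.31 = stop)
- tack_tin: open round tin of tacks, 68 mm in diameter, 24 mm high; origin at the centre of its underside; a bystander
- wax_block: yellow-brown block of thread wax, 34 x 52 x 20 mm; origin at the centre of its underside; a bystander
- tape_roll: roll of masking tape lying flat, about 110 mm in diameter, 36 mm high; origin at the centre of its underside; a bystander
There are look-alikes about, which are no part of the job. What is shaped like the tall_cup but pink is not meant.

How it is judged:
By the outcome, as a careful person would: the job done as asked, in the order asked, and still so for the second after the job is handed in, while the arm keeps its last pose, push and grip.
It also fails if it takes over 51 s, if anything falls off the work surface, if the arm or the gripper's body presses on something with over 40 N, if the wrist force passes 120 N, or if a joint passes its speed limit or range.

ROBOT

A 7-joint arm with a two-finger parallel gripper is mounted at the origin on a cart in front of the work surface, level with it; the furniture and walls round the work are solid. World frame = base frame: x ahead of the robot, y to its left, z up, the work surface at z = 0. Lengths are in m, angles in rad, forces in N, time in s.
With the tool pointing down it reaches from about 0.425 to 0.8 m from the base axis. Payload 8.3 kg.
Tool frame: the origin (TCP) lies at the very end of the fingers, on their centre line; the grasp point (between the pads) lies 19 mm behind it (manip.grip_depth is the distance from the TCP to the grasp point, in m); z points along the fingers, y is the line along which they close (so a half turn about z gives the same grasp; the last joint's range is limited). The gripper opens to 85 mm and grips with 20 to 120 N. Pads are 22 mm wide; open, the fingers measure 114 mm over their backs; the gripper's body (76 mm by 85 mm) begins 54 mm behind the grasp point. The pads swing forward as they close: fully open they stand 13 mm farther back than shut.
Start: joints at [-1.302, 0.383, 0.016, 1.37, -0.006, 1.388, -0.046], TCP at [0.204, 0.591, 0.231] pointing down, gripper open.
Joint ranges: [-2.95, 2.95], [-0.25, 2.06], [-1.52, 1.56], [0.18, 2.33], [-1.44, 4.58], [0.02, 2.06], [-3.01, 3.01]. Speed limits (rad/s): [2.39, 2.39, 3.01, 3.01, 3.14, 3.14, 3.14].

INTERFACE

Orientations are given as a unit quaternion [w, x, y, z].
In Python, from workcell import telemetry, imaging, job_done, nets, manip gives the robot as it stands. The module is installed in compiled form; this text tells all that it offers.
- The arm moves only by the tool send_rows, never from a script. Its argument "targets" is a list of rows, each a list of 2 entries, a list of its own where there are three numbers: the shift along the tool's x, y, z in mm, then the turn, a rotation vector about the tool's x, y, z in degrees. A call has 1 to 10 rows; each row is the pose to reach, as a shift and turn from the pose commanded when the call began, along the tool's axes at that moment; what a row does not reach only later rows make up. A row lasts 1/8 s, in which the tool goes at most 62.5 mm and 10.7 degrees, less where a joint would pass 70% of its speed; a pose out of reach is approached as far as the arm can. A call with a gripper value outside its range is refused whole. "jaw" is the closure, from -1 (fully open) to 1 (shut), so that 0 is half open, set as the call begins (left out, the last holds). The fingers move at their own pace and stop on an object; the grip force is fixed at half the most. Time passes only in rows, so rows that repeat a pose let the fingers close. It gives the time, the measured TCP pose, the force, the opening and the grip force at its end, in the units of the state.
- telemetry.read_state(): the state, without advancing time (a new reading comes with each control period).
- imaging.get_image(name): name is "scene" or "side" or "wrist"; returns a dict with "color" (384x512x3 uint8, red, green, blue), "K" (3x3 intrinsics, pixels), "position" and "attitude" of the camera in the world. Camera axes: x right, y up, looking along -z (the intrinsics and any distortion apply to the point x, -y, -z); pixel columns grow to the right and rows downward; lengths in m; the calibration is good to about 2 mm. A picture is of the moment at which its call begins. There is no depth.
- job_done(): hands the job in; it is judged then, once.
Trained networks look in a picture, given as the dict that the camera call returned (one of the last four; its "shot" number tells which), for a name from the list of things; names that differ only in an ending like _2 or _b are one class to them, and where a whole thing is asked for, a point or a joint stands for the part that bears it (a point fixed in the world has none). Each returns a list of dicts, best first, with "p" (0 to 1); they miss things now and then, are a little off and sometimes report something else, mostly with a low value. They report only what shows in the picture. A call takes as long as a camera call. They do not tell look-alikes from the thing itself.
- nets.spot_in(target, picture): "point" ([column, row] as shares, 0 to 1, of the picture: columns of its width, rows of its height, amid what is visible of it).
- nets.outline_of(target, picture): "pixels" (384x512 bool, what is visible of it) and "point" ([column, row] as shares, 0 to 1, of the picture: columns of its width, rows of its height, amid what is visible of it).
- nets.pinpoint(target, picture): "point" ([column, row] as shares, 0 to 1, of the picture: columns of its width, rows of its height: a listed point, or the origin of a listed thing).
The state is a dict: "time": time; "joint_pos": joint angles; "qd": joint speeds; "tau": joint torques, N m; "ee_pos": TCP position; "tcp_rot": TCP orientation; "wrist_force": force on the tool from outside, world axes, zero at the start; "ft_torque": the same for the moment, N m; "gripper_width": opening from 0.0 (shut) to 1.0 (fully open); "gripper_force": force on a finger pad.
Only numpy, scipy, OpenCV 4.12 (cv2) and the standard library are available. Lean on these libraries where they do the work, as an engineer would, in place of code of your own. Each camera call takes 0.05 s, during which the arm holds its last target. There are 200 camera calls.

## Working session

There is one attempt and no reset: what is moved stays moved. The work goes in short steps, Python scripts to look and compute and a tool call to move; the robot and the scene stay as the last step left them, time stands still between calls to the robot, and variables do not carry over. Pictures are saved under pics/ and viewed, at most 10 in all, crops included, and the job is handed in when it is done.

Besides the shell and the picture viewer there is one more tool, called after ">>>" as name(argument=value, ...), one argument or row to a line, values as JSON. send_rows: Moves the arm, as the interface text tells. Its arguments: {"type":"object","properties":{"targets":{"type":"array"},"jaw":{"type":"number"}},"required":["targets"]}

```bash
mkdir -p pics
cat > h.py <<'E'
import numpy as np, cv2
from scipy.spatial.transform import Rotation as R
from workcell import telemetry, imaging, job_done, nets, manip
def q2R(q): return R.from_quat([q[1],q[2],q[3],q[0]]).as_matrix()
def ray(im,pt):
    K=np.array(im["K"]);u,v=pt[0]*512,pt[1]*384
    d=np.array([(u-K[0,2])/K[0,0],-(v-K[1,2])/K[1,1],-1.]); A=np.array(im["attitude"])
    A=A if A.shape==(3,3) else q2R(A)
    d=A@d; return np.array(im["position"]),d/np.linalg.norm(d)
def atz(im,pt,z):
    p,d=ray(im,pt); return p+d*(z-p[2])/d[2]
def proj(im,P):
    A=np.array(im["attitude"]);A=A if A.shape==(3,3) else q2R(A)
    c=A.T@(np.array(P)-im["position"]);K=np.array(im["K"])
    return np.array([K[0,2]+K[0,0]*c[0]/-c[2],K[1,2]+K[1,1]*-c[1]/-c[2]])
def tri(rs):
    A=np.zeros((3,3));b=np.zeros(3)
    for p,d in rs:
        M=np.eye(3)-np.outer(d,d);A+=M;b+=M@p
    return np.linalg.solve(A,b)
def save(im,n): cv2.imwrite(f"pics/{n}.png",im["color"][:,:,::-1])
E
python3 - <<'E'
from h import *
ims={n:imaging.get_image(n) for n in("scene","side","wrist")}
print({k:v for k,v in ims["scene"].items() if k!="color"}, ims["side"]["position"])
cv2.imwrite("pics/a.png",np.hstack([cv2.resize(ims[n]["color"],(400,300)) for n in("side","wrist")])[:,:,::-1])
cv2.imwrite("pics/s.png",cv2.resize(ims["scene"]["color"],(800,600))[:,:,::-1])
for n,im in ims.items():
  for t,z in(("tall_cup",0),("tall_cup_grip",.105),("short_cup",0),("mill_socket",.085),("mill_pulse",.085),("mill",0)):
    for r in nets.pinpoint(t,im)[:4]:
      if r["p"]>.15: print(n,t,round(r["p"],2),(np.array(r["point"])*[512,384]).round(),atz(im,r["point"],z).round(3))
s=telemetry.read_state();print(s,manip.grip_depth)
E
```

```text
{'K': array([[402.70326934,   0.        , 254.54470343],
       [  0.        , 402.70326934, 195.12664537],
       [  0.        ,   0.        ,   1.        ]]), 'position': array([ 0.10632612, -0.85341893,  0.69063107]), 'attitude': array([ 0.84680339,  0.40579773, -0.14883589, -0.31000016]), 'shot': 1} [ 0.23824507 -1.03161602  0.48658572]
scene tall_cup 0.97 [271. 234.] [ 0.595 -0.34   0.   ]
scene tall_cup 0.88 [277. 337.] [ 0.417 -0.554  0.   ]
scene tall_cup_grip 0.93 [276. 199.] [ 0.606 -0.341  0.105]
scene tall_cup_grip 0.85 [277. 302.] [ 0.414 -0.549  0.105]
scene tall_cup_grip 0.51 [272. 232.] [ 0.526 -0.415  0.105]
scene short_cup 0.57 [242. 267.] [ 0.475 -0.375  0.   ]
scene mill_socket 0.7 [203. 179.] [ 0.537 -0.145  0.085]
scene mill_pulse 0.75 [182. 175.] [ 0.506 -0.095  0.085]
scene mill_pulse 0.48 [172. 248.] [ 0.351 -0.303  0.085]
scene mill_pulse 0.4 [243. 267.] [ 0.431 -0.436  0.085]
scene mill 0.87 [204. 199.] [ 0.547 -0.12   0.   ]
side tall_cup 0.8 [231. 292.] [ 0.408 -0.547  0.   ]
side tall_cup 0.75 [227. 183.] [ 0.548 -0.124  0.   ]
side tall_cup 0.67 [276. 2
[... 520 characters left out ...]
0.38336356,  0.01639036,  1.37007236, -0.00628496,
        1.38822407, -0.0465271 ]), 'qd': array([ 5.37038779e-04,  1.77592066e-03, -9.54772798e-05, -7.11378955e-04,
        5.33626023e-04, -1.00153102e-03,  4.52807697e-04]), 'tau': array([-1.71106342e-05, -6.27364969e+01,  8.42597857e-01, -3.72096598e+01,
        1.63693941e-02,  2.85596172e-03,  2.29084992e-05]), 'ee_pos': array([0.20353815, 0.59091515, 0.23131455]), 'tcp_rot': array([-2.58667644e-05,  1.65121891e-01,  9.86273167e-01, -5.59532562e-06]), 'wrist_force': array([-0.60440074,  0.3377855 ,  0.38226491]), 'ft_torque': array([-0.00840202,  0.04216411, -0.03393463]), 'gripper_force': 0.0, 'gripper_width': 1.001550923807825} 0.0187
```

View both.

View pics/s.png

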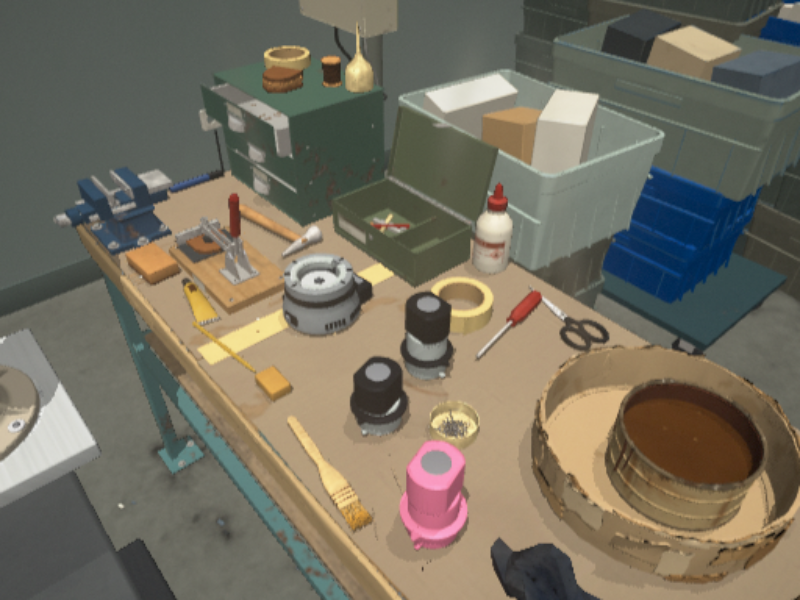

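View pics/a.png

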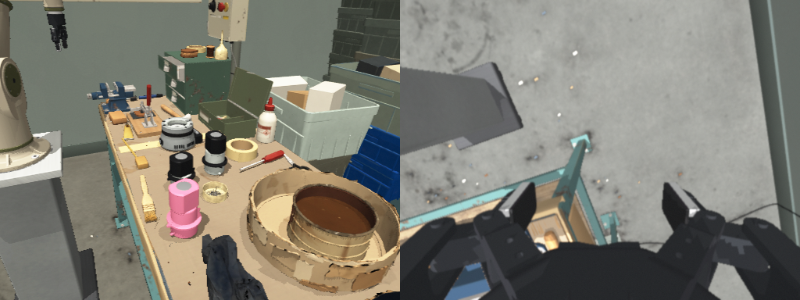

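Candidates in the 800×600 scene view: the black and steel tall cup at (428,335), the short cup at (378,395) and the pink look-alike at (436,495). The tall steel and black cup at (428,335) is the one, standing at about (0.604, -0.339). The mill is at (320,290), with its battery to the right. In the side view the same cup is at (215,152).

```bash
cat >> h.py <<'E'
def plan(pos,yaw_y=None,s=None):
    "shift (tool axes, mm) and turn about tool z (deg) to reach TCP pos, tool y axis at yaw (deg, mod 180), from pose s"
    s=s or telemetry.read_state(); T=q2R(s["tcp_rot"]); d=T.T@(np.array(pos)-s["ee_pos"])*1000
    cur=np.degrees(np.arctan2(T[1,1],T[0,1])); r=None
    if yaw_y is not None: r=-((yaw_y-cur+90)%180-90)
    print("shift",d.round(1),"tool y at",round(cur,2),"turn z",r, "z-axis",T[:,2].round(4))
E
python3 - <<'E'
from h import *
s=telemetry.read_state();T=q2R(s["tcp_rot"])
im=imaging.get_image("wrist")
C=q2R(im["attitude"]);print("cam in tool",T.T@(im["position"]-s["ee_pos"]),"\n",(T.T@C).round(3),im["K"])
np.savez("cam.npz",p=T.T@(im["position"]-s["ee_pos"]),R=T.T@C,K=im["K"])
plan([.5,.2,.36]);plan([.5,-.2,.36])
# close crop
im=imaging.get_image("scene");c=im["color"][140:300,190:340];cv2.imwrite("pics/crop.png",cv2.resize(c,None,fx=3.6,fy=3.6,interpolation=2)[:,:,::-1])
E
```

```text
cam in tool [ 0.06524511  0.00112909 -0.14342551] 
 [[ 0.     0.966  0.259]
 [ 1.     0.    -0.001]
 [-0.001  0.259 -0.966]] [[269.07352791   0.         254.58299603]
 [  0.         269.07352791 192.76107025]
 [  0.           0.           1.        ]]
shift [-407.6 -273.  -128.7] tool y at 70.99 turn z None z-axis [-1.e-04 -1.e-04 -1.e+00]
shift [-537.9 -651.2 -128.7] tool y at 70.99 turn z None z-axis [-1.e-04 -1.e-04 -1.e+00]
```

View pics/crop.png

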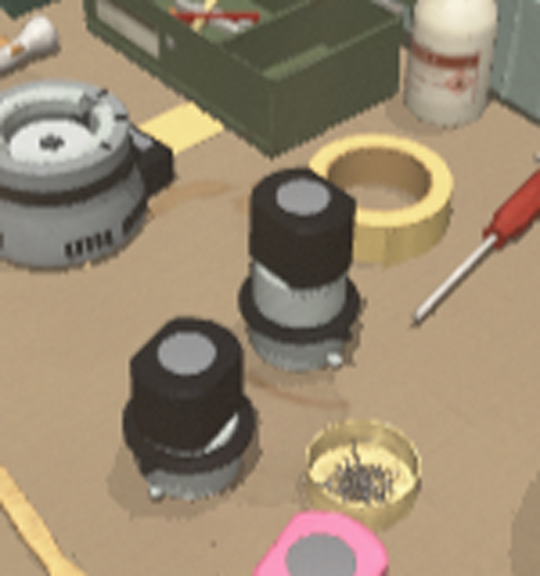

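The crop confirms it: the tall steel and black cup is at crop (303,260), with one pin visible at (335,358). The tape roll is behind it and the mill's enter slot is at upper left. Moving now to a viewing pose.

>>> send_rows(
  targets=[
    [[0,0,-60],[0,0,10]],
    [[0,0,-125],[0,0,20]],
    [[-50,-34,-128],[0,0,30]],
    [[-101,-68,-128],[0,0,40]],
    [[-152,-102,-128],[0,0,50]],
    [[-203,-136,-128],[0,0,60]],
    [[-254,-170,-128],[0,0,70]],
    [[-305,-204,-128],[0,0,80]],
    [[-356,-238,-128],[0,0,90]],
    [[-408,-273,-128],[0,0,100]],
  ],
  jaw=-1,
)

```text
time: 2.4
ee_pos: [0.5011, 0.1985, 0.3596]
tcp_rot: [-0.0, 0.863, 0.505, 0.0]
wrist_force: [0.9, 1.3, -0.7]
gripper_width: 0.998
gripper_force: 0.0
```

Run:
```python
from h import *
s=telemetry.read_state();print(s["time"],s["joint_pos"].round(2),s["ee_pos"]);plan([.54,-.25,.30],-72)
```

```text
2.4 [-0.87  0.17  0.52  1.38 -0.09  1.61 -0.87] [0.5010863  0.19848886 0.35962408]
shift [-372.1  253.4   59.3] tool y at -29.3 turn z 42.69780160924087 z-axis [ 5.e-04  7.e-04 -1.e+00]
```

>>> send_rows(
  targets=[
    [[-46,32,7],[0,0,6]],
    [[-93,63,15],[0,0,11]],
    [[-140,95,22],[0,0,17]],
    [[-186,127,30],[0,0,22]],
    [[-233,158,37],[0,0,28]],
    [[-280,190,44],[0,0,33]],
    [[-326,222,52],[0,0,38]],
    [[-372,253,59],[0,0,43]],
    [[-372,253,59],[0,0,43]],
  ],
)

```text
time: 3.52
ee_pos: [0.5389, -0.2536, 0.2994]
tcp_rot: [0.001, 0.988, 0.151, -0.001]
wrist_force: [0.9, 0.0, -0.1]
gripper_width: 1.0
gripper_force: 0.0
```

Run:
```python
from h import *
s=telemetry.read_state();print(s["time"],s["joint_pos"].round(2),s["ee_pos"])
im=imaging.get_image("wrist");np.save("w1.npy",im,allow_pickle=True)
for t,z in(("tall_cup",0),("tall_cup_grip",.105),("short_cup",0),("mill_socket",.085),("mill_pulse",.085),("mill",0)):
    for r in nets.pinpoint(t,im)[:4]:
      if r["p"]>.15: print(t,round(r["p"],2),(np.array(r["point"])*[512,384]).round(),atz(im,r["point"],z).round(4))
cv2.imwrite("pics/w1.png",cv2.resize(im["color"],(800,600))[:,:,::-1])
```

```text
3.525 [-0.24  0.39  0.88  1.36 -0.29  1.53 -0.65] [ 0.53891616 -0.25358767  0.29944344]
tall_cup 0.91 [317. 144.] [ 0.5975 -0.3413  0.    ]
tall_cup 0.7 [389. 276.] [ 0.4104 -0.5554  0.    ]
tall_cup_grip 0.83 [337. 150.] [ 0.5989 -0.3416  0.105 ]
short_cup 0.71 [310. 220.] [ 0.4699 -0.3771  0.    ]
mill_socket 0.65 [168. 136.] [ 0.5493 -0.1319  0.085 ]
mill_pulse 0.56 [135. 162.] [ 0.5025 -0.0968  0.085 ]
mill 0.83 [181. 132.] [ 0.5497 -0.1262  0.    ]
mill 0.26 [164. 137.] [ 0.5337 -0.1006  0.    ]
```

View pics/w1.png

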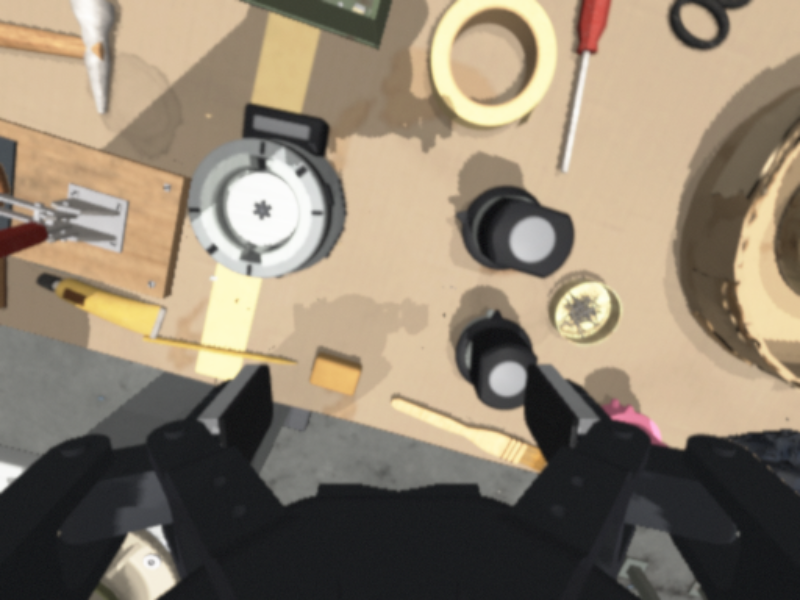

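Wrist view (800×600): the mill rim is centred near (263,205) with slots near (250,252) and (285,160) and the battery at the top. The tall cup's cap disc is at (532,240), with a pin and tab at (463,215). The short cup is at (508,380) and the tin at (585,310). Next I'm rectifying the image for yaws.

```bash
cat >> h.py <<'E'
def rect(im,c,z,half,n):
    "orthographic view at height z: columns +x world, rows -y world"
    g=(np.arange(n)+.5)/n*2*half-half; X,Y=np.meshgrid(c[0]+g,c[1]-g)
    P=np.stack([X,Y,np.full_like(X,z)],-1); A=q2R(im["attitude"]);K=im["K"]
    q=(P-im["position"])@A; u=K[0,2]-K[0,0]*q[...,0]/q[...,2]; v=K[1,2]+K[1,1]*q[...,1]/q[...,2]
    return cv2.remap(im["color"],u.astype(np.float32),v.astype(np.float32),cv2.INTER_CUBIC)
E
python3 - <<'E'
from h import *
im=np.load("w1.npy",allow_pickle=True).item()
a=rect(im,(.541,-.134),.085,.075,396); b=rect(im,(.602,-.340),.125,.055,396)
for i,h in((a,75),(b,55)):
    cv2.line(i,(198,0),(198,395),(255,0,0),1);cv2.line(i,(0,198),(395,198),(255,0,0),1)
cv2.circle(a,(198,198),int(57/75*198),(0,255,0),1);cv2.circle(b,(198,198),int(33/55*198),(0,255,0),1)
cv2.imwrite("pics/r1.png",np.hstack([a,b])[:,:,::-1])
E
```

```text
(no output)
```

View pics/r1.png

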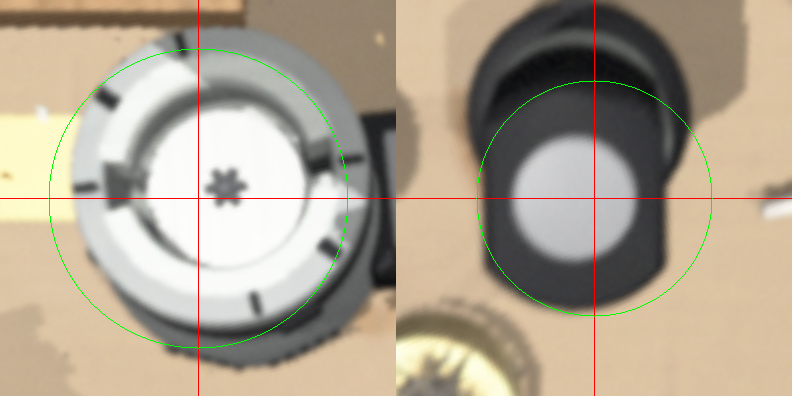

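Rectified view: the mill's marks at r=50 mm give a centre of (0.5486,-0.1249) and a yaw of 6° (pulse mark at 146°, lock at 106°, both as specified). The cup's flats face world ±x. I'll hover over the cup for a closer look.

Run:
```python
from h import *
plan([.598,-.340,.235],0)
```

```text
shift [ 24.2 106.5  65.6] tool y at -71.84 turn z -71.84316605857293 z-axis [ 7.e-04  6.e-04 -1.e+00]
```

>>> send_rows(
  targets=[
    [[4,15,9],[0,0,-10.3]],
    [[7,30,19],[0,0,-20.6]],
    [[10,46,28],[0,0,-30.9]],
    [[14,61,37],[0,0,-41.2]],
    [[17,76,47],[0,0,-51.5]],
    [[21,91,56],[0,0,-61.8]],
    [[24,106.5,65.5],[0,0,-72]],
    [[24,106.5,65.5],[0,0,-72]],
    [[24,106.5,65.5],[0,0,-72]],
  ],
)

```text
time: 5.0
ee_pos: [0.5972, -0.3409, 0.2353]
tcp_rot: [0.0, 0.708, 0.706, 0.0]
wrist_force: [0.2, 0.4, 0.0]
gripper_width: 0.999
gripper_force: 0.0
```

Run:
```python
from h import *
s=telemetry.read_state();print(s["time"],s["joint_pos"].round(2),s["ee_pos"]);plan([.598,-.34,.235],0)
im=imaging.get_image("wrist");np.save("w2.npy",im,allow_pickle=True)
S,D=imaging.get_image("scene"),imaging.get_image("side")
for n,i in(("w",im),("sc",S),("si",D)):
  for t,z in(("tall_cup",0),("tall_cup_grip",.105),("mill_socket",.085)):
    for r in nets.pinpoint(t,i)[:2]: print(n,t,round(r["p"],2),atz(i,r["point"],z).round(4))
b=rect(im,(.598,-.340),.125,.055,396);cv2.line(b,(198,0),(198,395),(255,0,0),1);cv2.line(b,(0,198),(395,198),(255,0,0),1)
# TCP as seen by the scene cameras
for i in(S,D): print(proj(i,s["ee_pos"]))
x=S["color"][130:290,180:340].copy();x=cv2.resize(x,(396,396),interpolation=2)
cv2.imwrite("pics/r2.png",np.hstack([b,x])[:,:,::-1])
```

```text
5.0 [ 0.12  0.57  0.59  1.18 -0.31  1.47  0.66] [ 0.59717248 -0.34093096  0.23533585]
shift [0.9 0.8 0.3] tool y at -0.15 turn z -0.15398968171167837 z-axis [ 5.e-04  1.e-04 -1.e+00]
w tall_cup 0.61 [ 0.5983 -0.3392  0.    ]
w tall_cup_grip 0.73 [ 0.4189 -0.5504  0.105 ]
w tall_cup_grip 0.7 [ 0.5937 -0.3375  0.105 ]
sc tall_cup 0.83 [ 0.6009 -0.3401  0.    ]
sc tall_cup 0.62 [ 0.4173 -0.5493  0.    ]
sc tall_cup_grip 0.98 [ 0.5993 -0.3521  0.105 ]
sc tall_cup_grip 0.84 [ 0.413  -0.5502  0.105 ]
sc mill_socket 0.79 [ 0.5457 -0.1404  0.085 ]
si tall_cup 0.82 [ 0.4023 -0.555  -0.    ]
si tall_cup 0.65 [ 0.601  -0.3456  0.    ]
si tall_cup_grip 0.82 [ 0.6019 -0.3466  0.105 ]
si tall_cup_grip 0.77 [ 0.417  -0.5507  0.105 ]
si mill_socket 0.8 [ 0.5452 -0.1027  0.085 ]
[275.50015564 152.46982519]
[279.00099631 125.15178361]
```

View pics/r2.png

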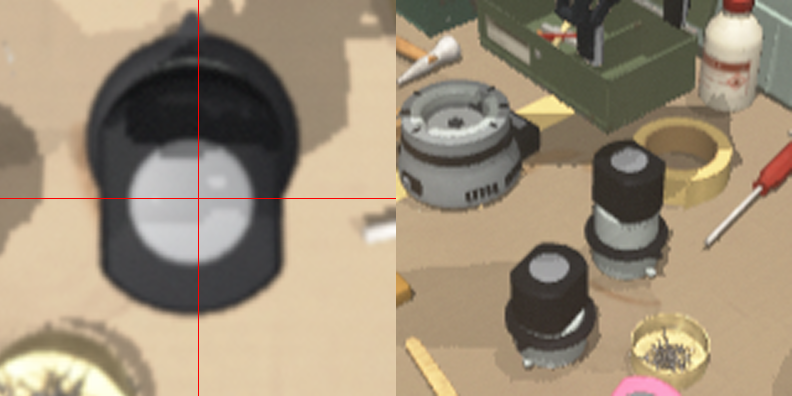

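The close view shows the cup top centre at rectified (190,201), which is (0.596,-0.340). The tab points straight +y, so cup yaw is 90°. Descending to grasp.

>>> send_rows(
  targets=[
    [[1,-1,45],[0,0,0]],
    [[1,-1,90],[0,0,0]],
    [[1,-1,120],[0,0,0]],
    [[1,-1,140],[0,0,0]],
    [[1,-1,149],[0,0,0]],
    [[1,-1,149],[0,0,0]],
    [[1,-1,149],[0,0,0]],
  ],
)

```text
time: 6.48
ee_pos: [0.5966, -0.3414, 0.0873]
tcp_rot: [0.001, 0.707, 0.707, 0.0]
wrist_force: [-0.2, 1.3, 0.4]
gripper_width: 1.0
gripper_force: 0.0
```

>>> send_rows(
  targets=[
    [[0,0,0],[0,0,0]],
    [[0,0,0],[0,0,0]],
    [[0,0,0],[0,0,0]],
    [[0,0,0],[0,0,0]],
    [[0,0,0],[0,0,0]],
    [[0,0,0],[0,0,0]],
    [[0,0,0],[0,0,0]],
    [[0,0,0],[0,0,0]],
  ],
  jaw=1,
)

```text
time: 7.48
ee_pos: [0.5962, -0.3412, 0.0867]
tcp_rot: [0.001, 0.707, 0.707, 0.0]
wrist_force: [-0.3, 1.0, 5.5]
gripper_width: 0.602
gripper_force: 63.8
```

>>> send_rows(
  targets=[
    [[0,0,-15],[0,0,0]],
    [[0,0,-50],[0,0,0]],
    [[0,0,-95],[0,0,0]],
    [[0,0,-140],[0,0,0]],
    [[0,0,-150],[0,0,0]],
    [[0,0,-150],[0,0,0]],
  ],
)

```text
time: 8.22
ee_pos: [0.5958, -0.3408, 0.2357]
tcp_rot: [-0.0, 0.707, 0.707, 0.0]
wrist_force: [0.2, -0.1, -4.3]
gripper_width: 0.602
gripper_force: 63.7
```

Run:
```python
from h import *
s=telemetry.read_state();print(s["time"],s["wrist_force"]);plan([.59,-.20,.236],-84); plan([.5486,-.1249,.236],-84)
```

```text
8.225 [ 0.18734029 -0.11504135 -4.27117367]
shift [140.8  -5.8  -0.3] tool y at -0.01 turn z 83.99178800043958 z-axis [ 1.e-04  1.e-04 -1.e+00]
shift [215.9 -47.2  -0.3] tool y at -0.01 turn z 83.99178800043958 z-axis [ 1.e-04  1.e-04 -1.e+00]
```

>>> send_rows(
  targets=[
    [[27,-16,0],[0,0,10.5]],
    [[54,-31,0],[0,0,21]],
    [[81,-47,0],[0,0,31.5]],
    [[108,-63,0],[0,0,42]],
    [[135,-79,0],[0,0,52.5]],
    [[162,-95,0],[0,0,63]],
    [[189,-111,0],[0,0,73.5]],
    [[216,-126,0],[0,0,84]],
    [[216,-126,0],[0,0,84]],
    [[216,-126,0],[0,0,84]],
  ],
)

```text
time: 9.48
ee_pos: [0.4694, -0.1248, 0.2348]
tcp_rot: [0.0, 0.999, 0.054, -0.001]
wrist_force: [0.3, 0.4, -3.9]
gripper_width: 0.601
gripper_force: 64.6
```

Run:
```python
from h import *
s=telemetry.read_state();print(s["time"],s["joint_pos"].round(2),s["ee_pos"])
im=imaging.get_image("wrist");np.save("w3.npy",im,allow_pickle=True)
plan([.5486,-.1249,.236],-84)
a=rect(im,(.5486,-.1249),.085,.075,396);cv2.line(a,(198,0),(198,395),(255,0,0),1);cv2.line(a,(0,198),(395,198),(255,0,0),1)
b=cv2.resize(im["color"],(400,300));b=np.vstack([b,np.zeros((96,400,3),np.uint8)])
cv2.imwrite("pics/r3.png",np.hstack([a,b])[:,:,::-1])
```

```text
9.475 [-0.59  0.08  0.84  1.76 -0.06  1.33 -1.2 ] [ 0.46942141 -0.12479887  0.23482453]
shift [78.6  7.9 -1. ] tool y at -83.91 turn z 0.09374208404258866 z-axis [-1.3e-03 -6.0e-04 -1.0e+00]
```

View pics/r3.png

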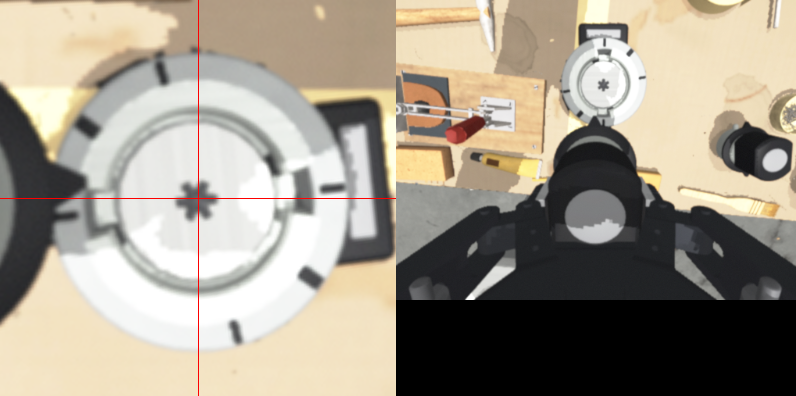

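Rectified view: the mark pairs centre on (199,202), so the mill is at (0.549,-0.126) with yaw 5.9°. The cup is held upright, with its tab pointing +x over the slot. Next I'm measuring the cup's offset in the hand.

Run:
```python
from h import *
im=np.load("w3.npy",allow_pickle=True).item();s=telemetry.read_state()
T=q2R(s["tcp_rot"])
def disc(c,z,im):
    r=rect(im,c,z,.03,240);g=cv2.cvtColor(r,cv2.COLOR_RGB2GRAY)
    m=(g>75).astype(np.uint8);cs,_=cv2.findContours(m,0,1);k=max(cs,key=cv2.contourArea)
    k=cv2.convexHull(k);(x,y),(a,b),_=cv2.fitEllipse(k)
    return np.array([c[0]+(x-120)*.25e-3,c[1]-(y-120)*.25e-3,z]),a*.25,b*.25
c,a,b=disc(s["ee_pos"],.273,im);print("disc",c.round(4),a,b,"in tool",(T.T@(c-s["ee_pos"])*1000).round(2))
im2=np.load("w2.npy",allow_pickle=True).item();print("before grasp",disc((.596,-.34),.125,im2))
# tab tip
p=np.array([256.5/512,151/384]);q=atz(im,p,.235-.0867+.037);print("tab",(T.T@(q-s["ee_pos"])*1000).round(1))
```

```text
disc [ 0.4676 -0.1238  0.273 ] 34.770137786865234 35.135074615478516 in tool [ -1.85  -1.77 -37.94]
before grasp (array([ 0.59579199, -0.34139573,  0.125     ]), 36.03446960449219, 36.240234375)
tab [45.  -0.5 49.7]
```

>>> send_rows(
  targets=[
    [[30,4,0],[0,0,0]],
    [[60,8,0],[0,0,0]],
    [[80,10.5,0],[0,0,0]],
    [[80,10.5,20],[0,0,0]],
    [[80,10.5,40],[0,0,0]],
    [[80,10.5,55],[0,0,0]],
    [[80,10.5,55],[0,0,0]],
    [[80,10.5,55],[0,0,0]],
  ],
)

```text
time: 10.52
ee_pos: [0.5509, -0.1274, 0.1814]
tcp_rot: [0.0, 0.999, 0.052, 0.0]
wrist_force: [-1.3, -0.1, -2.9]
gripper_width: 0.602
gripper_force: 65.0
```

Run:
```python
from h import *
s=telemetry.read_state();print(s["time"],s["ee_pos"],s["wrist_force"]);plan([.5499,-.1268,.18],-84.1)
S,D=imaging.get_image("scene"),imaging.get_image("side")
o=[]
for i in(S,D):
    u,v=proj(i,[.55,-.127,.09]).astype(int); x=i["color"][v-50:v+50,u-50:u+50]; o.append(cv2.resize(x,(396,396),interpolation=2))
cv2.imwrite("pics/r4.png",np.hstack(o)[:,:,::-1])
```

```text
10.525 [ 0.55090455 -0.12735065  0.18139271] [-1.28453939 -0.12808197 -2.86437277]
shift [-0.9 -0.7  1.4] tool y at -84.02 turn z 0.08413117513124746 z-axis [ 7.e-04 -4.e-04 -1.e+00]
```

View pics/r4.png

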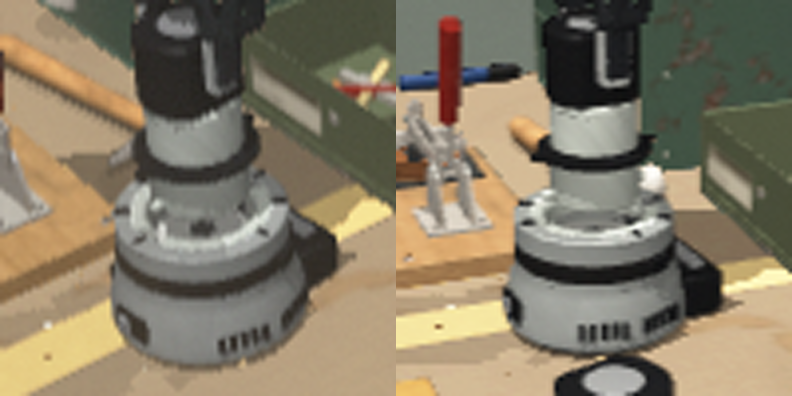

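Both views show the barrel centred over the mill (side view: barrel centre 595, rim centre 596). Lowering gently.

>>> send_rows(
  targets=[
    [[-1,-0.5,4],[0,0,0]],
    [[-1,-0.5,8],[0,0,0]],
    [[-1,-0.5,12],[0,0,0]],
    [[-1,-0.5,16],[0,0,0]],
    [[-1,-0.5,16],[0,0,0]],
    [[-1,-0.5,16],[0,0,0]],
  ],
)

```text
time: 11.38
ee_pos: [0.5495, -0.1266, 0.1648]
tcp_rot: [0.0, 0.999, 0.052, -0.0]
wrist_force: [-0.4, -0.3, -3.5]
gripper_width: 0.598
gripper_force: 65.0
```

>>> send_rows(
  targets=[
    [[0,0,3],[0,0,0]],
    [[0,0,6],[0,0,0]],
    [[0,0,9],[0,0,0]],
    [[0,0,11],[0,0,0]],
    [[0,0,11],[0,0,0]],
    [[0,0,11],[0,0,0]],
  ],
)

```text
time: 12.12
ee_pos: [0.5496, -0.1266, 0.1539]
tcp_rot: [0.0, 0.999, 0.052, 0.0]
wrist_force: [-0.2, 1.4, -2.9]
gripper_width: 0.602
gripper_force: 65.0
```

>>> send_rows(
  targets=[
    [[0,0,2],[0,0,0]],
    [[0,0,4],[0,0,0]],
    [[0,0,6],[0,0,0]],
    [[0,0,8],[0,0,0]],
    [[0,0,8],[0,0,0]],
    [[0,0,8],[0,0,0]],
  ],
)

```text
time: 12.88
ee_pos: [0.5498, -0.1266, 0.1461]
tcp_rot: [0.0, 0.999, 0.052, 0.0]
wrist_force: [-0.0, -0.6, 3.8]
gripper_width: 0.601
gripper_force: 66.0
```

>>> send_rows(
  targets=[
    [[0,0,1.5],[0,0,0]],
    [[0,0,3],[0,0,0]],
    [[0,0,4.5],[0,0,0]],
    [[0,0,4.5],[0,0,0]],
    [[0,0,4.5],[0,0,0]],
    [[0,0,4.5],[0,0,0]],
  ],
)

```text
time: 13.62
ee_pos: [0.5501, -0.1267, 0.142]
tcp_rot: [0.0, 0.999, 0.052, 0.001]
wrist_force: [-0.4, -0.1, 8.9]
gripper_width: 0.597
gripper_force: 66.4
```

>>> send_rows(
  targets=[
    [[0,0,1],[0,0,0]],
    [[0,0,2],[0,0,0]],
    [[0,0,2],[0,0,0]],
    [[0,0,2],[0,0,0]],
  ],
)

```text
time: 14.12
ee_pos: [0.5512, -0.1271, 0.1419]
tcp_rot: [0.0, 0.999, 0.052, 0.002]
wrist_force: [-3.0, 1.6, 20.8]
gripper_width: 0.601
gripper_force: 68.0
```

The plate is home: z has stopped at 0.1419 and the force rose to about 21 N. Twisting clockwise.

>>> send_rows(
  targets=[
    [[0,0,0],[0,0,4]],
    [[0,0,0],[0,0,8]],
    [[0,0,0],[0,0,12]],
    [[0,0,0],[0,0,16]],
    [[0,0,0],[0,0,20]],
    [[0,0,0],[0,0,20]],
  ],
)

```text
time: 14.88
ee_pos: [0.5513, -0.1285, 0.142]
tcp_rot: [0.001, 0.992, -0.123, 0.003]
wrist_force: [-1.5, -2.0, 18.8]
gripper_width: 0.602
gripper_force: 67.8
```

Run:
```python
from h import *
s=telemetry.read_state();print(s["time"],s["ee_pos"],s["wrist_force"],s["ft_torque"],s["joint_pos"].round(2));plan([.55,-.1267,.1405],-124.1)
```

```text
14.875 [ 0.55127525 -0.12846159  0.14196702] [-1.51549821 -1.9676713  18.75965235] [-0.73705971  0.51529774  0.15686965] [-0.51  0.42  0.88  1.7  -0.35  1.19 -1.36]
shift [-1.7 -1.4  1.5] tool y at -104.11 turn z 19.985164972647752 z-axis [ 0.0049 -0.0022 -1.    ]
```

>>> send_rows(
  targets=[
    [[0,0,0],[0,0,4]],
    [[0,0,0],[0,0,8]],
    [[0,0,0],[0,0,12]],
    [[0,0,0],[0,0,16]],
    [[0,0,0],[0,0,20]],
    [[0,0,0],[0,0,20]],
    [[0,0,0],[0,0,20]],
    [[0,0,0],[0,0,20]],
  ],
)

```text
time: 15.88
ee_pos: [0.5508, -0.1293, 0.1419]
tcp_rot: [0.001, 0.956, -0.293, 0.002]
wrist_force: [-2.1, -4.3, 19.9]
gripper_width: 0.598
gripper_force: 67.9
```

Run:
```python
from h import *
s=telemetry.read_state();print(s["time"],s["ee_pos"],s["wrist_force"],s["ft_torque"]);plan([.55,-.1267,.1405],-124.1)
S,D,W=imaging.get_image("scene"),imaging.get_image("side"),imaging.get_image("wrist")
o=[]
for i in(S,D):
    u,v=proj(i,[.549,-.127,.09]).astype(int); x=i["color"][v-35:v+35,u-35:u+35]; o.append(cv2.resize(x,(396,396),interpolation=2))
cv2.imwrite("pics/r5.png",np.hstack(o)[:,:,::-1])
a=rect(W,(.549,-.1265),.09,.07,560);cv2.imwrite("pics/r6.png",a[:,:,::-1])
```

```text
15.875 [ 0.55082749 -0.12930155  0.14193754] [-2.07861027 -4.25421565 19.88622199] [-1.22542198  0.85347337  0.16616449]
shift [-2.2 -1.7  1.4] tool y at -124.1 turn z 0.0037344274204258454 z-axis [ 0.0042 -0.0031 -1.    ]
```

View pics/r5.png

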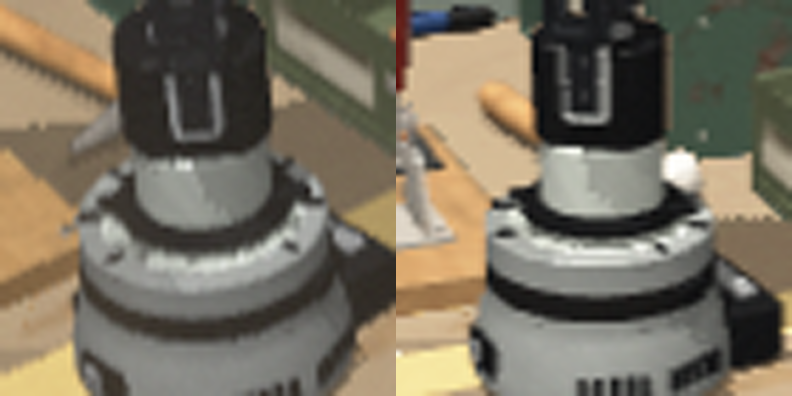

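View pics/r6.png

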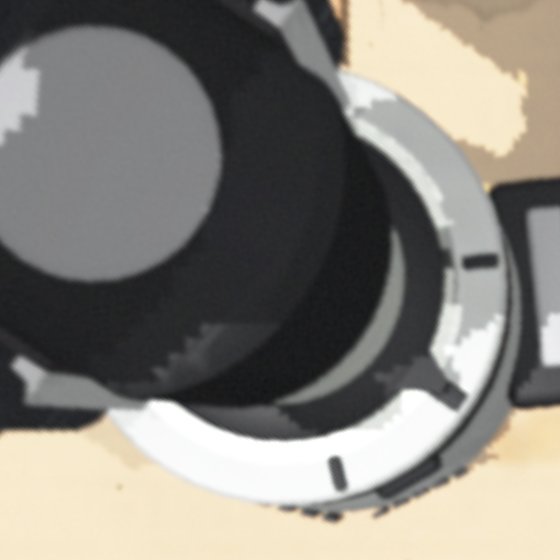

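The wrist view shows the tab tip at (440,380) touching the thick pulse mark at (453,394), with the thin marks either side at (480,261) and (338,472). Torque is 0.17 N m, within the return spring's range, and the plate is home at about 20 N. Handing in.

```bash
python3 -c "
from h import *
print(job_done())"
```

```text
the job is handed in; nothing more can be done
None
```

The tall cup is seated in the mill socket, pressed fully home and twisted 40° clockwise to the pulse mark, still gripped and held there, short of the lock click; the job is handed in at about 16 s, no verdict was returned, and nothing else was moved.

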